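Lay out the rapid-test station

TASK

Get the rapid-test station ready: put the specimen cup, the dropper bottle, the timer and the flat test cartridge each into its own nest in the tray - the cup in the wide round well, the bottle in the narrow round well, the timer in the square well and the cartridge flat along the long channel - all sitting fully down on the nest floor and let go. Set things down rather than drop them, keep the cup and the bottle upright the whole time, and leave the marker pen and the hand-held meter where they lie.

Things in the scene. Friction and masses are not known exactly. Their poses are not given: they have to be found in the camera images.
- specimen_cup: Loose white specimen cup with an orange screw lid, 64 mm high, 80 g; lid 61 mm across from 52 mm up, body 55 mm across below it. Origin at the centre of its underside, z up; round, so its yaw is free. Grasp it across the lid. Belongs in cup_nest.
- dropper_bottle: Loose amber glass bottle with a black dropper top, 90 mm high, 60 g; body 31 mm across up to 56 mm, dropper 19 mm across above. Origin at the centre of its underside, z up; yaw is free. Grasp it round the body. Belongs in bottle_nest.
- timer: Loose cream-white bench timer: rounded square case 62 x 62 mm, 26 mm high, with a grey dial 48 mm across on top (fixed here), 44 mm in all, 100 g. Origin at the centre of its underside, x and y square to the case sides, z up; any quarter turn is as good. Grasp the case across two sides, in its upper half to clear the nest rim.
- cartridge: Loose flat white test cartridge, 20 (x) x 70 (y) x 8 mm, 15 g, lying face up on the worktop. Origin at the centre of its underside, y along its length, z up. Grasp it across its 20 mm width. Belongs in cartridge_nest, either way round.
- cup_nest: Fixed grey block 89 (x) x 78 (y) x 18 mm, origin at the centre of its underside (3 mm above the worktop), z up; one of four side by side along y (79 mm pitch, any order) in a 94 x 320 mm tray, rim 10 mm. Its centre has a wide round well, 69 mm across, 14 mm deep, dark floor 4 mm above the origin. Takes the cup.
- bottle_nest: Fixed grey block 89 (x) x 78 (y) x 18 mm, origin at the centre of its underside (3 mm above the worktop), z up; one of four side by side along y (79 mm pitch, any order) in a 94 x 320 mm tray, rim 10 mm. Its centre has a narrow round well, 45 mm across, 14 mm deep, dark floor 4 mm above the origin. Takes the bottle.
- timer_nest: Fixed grey block 89 (x) x 78 (y) x 18 mm, origin at the centre of its underside (3 mm above the worktop), z up; one of four side by side along y (79 mm pitch, any order) in a 94 x 320 mm tray, rim 10 mm. Its centre has a square well, 70 x 70 mm, sides along x and y, 10 mm deep, dark floor 8 mm above the origin. Takes the timer.
- cartridge_nest: Fixed grey block 89 (x) x 78 (y) x 18 mm, origin at the centre of its underside (3 mm above the worktop), z up; one of four side by side along y (79 mm pitch, any order) in a 94 x 320 mm tray, rim 10 mm. Its centre has a channel, 82 (x) x 32 mm, 6 mm deep, dark floor 12 mm above the origin, widened at mid-length by finger pockets (40 mm in x, 66 mm across in y, same floor).
- marker: Bystander: loose white marker pen with a blue cap, 139 mm long, 12 mm thick, lying behind the tray, before the tube rack (a tall covered instrument stands behind the tray's left half, a tall centrifuge behind the loose things). Origin at the centre of its underside, y along its length.
- meter: Bystander: loose dark blue hand-held meter, 90 x 51 x 18 mm, lying to the right of the work. Origin at the centre of its underside, x along its length.
There are look-alikes about, which are no part of the job. There is more than one size of the dropper_bottle; the one meant has the size given above.

How it is judged:
By the outcome, as a careful person would: the job done as asked, in the order asked, and still so for the second after the job is handed in, with the robot touching nothing.
It also fails if it takes over 118 s, if anything falls off the work surface, if the arm or the gripper's body presses on something with over 40 N, if the wrist force passes 120 N, or if a joint passes its speed limit or range.

ROBOT

A 7-joint arm with a two-finger parallel gripper is mounted at the origin on a cart in front of the work surface, level with it; the furniture and walls round the work are solid. World frame = base frame: x ahead of the robot, y to its left, z up, the work surface at z = 0. Lengths are in m, angles in rad, forces in N, time in s.
With the tool pointing down it reaches from about 0.4 to 0.925 m from the base axis. Payload 4.1 kg.
Tool frame: the origin (TCP) lies between the finger pads; the fingertips stand 17 mm ahead of it and the grasp point (between the pads) lies 2 mm behind it; z points along the fingers, y is the direction in which the jaws open and shut (so a half turn about z gives the same grasp; the last joint's range is limited). The gripper opens to 85 mm and grips with 20 to 120 N. Pads are 22 mm wide; open, the fingers measure 114 mm over their backs; the gripper's body (76 mm by 85 mm) begins 54 mm behind the grasp point. The pads swing forward as they close: fully open they stand 13 mm farther back than shut.
Start: joints at [-1.207, 0.398, 0.045, 1.537, -0.019, 1.207, -0.051], TCP at [0.29, 0.582, 0.248] pointing down, gripper open.
Joint ranges: [-2.82, 2.82], [-0.49, 2.23], [-1.37, 1.46], [0, 2.46], [-1.36, 4.5], [0.23, 2], [-2.94, 2.94]. Speed limits (rad/s): [2.57, 2.57, 3.14, 3.14, 3.14, 3.14, 3.14].

INTERFACE

Orientations are given as a unit quaternion [w, x, y, z].
In Python, from bench import robot gives the robot as it stands.
- The arm moves only by the shell command python3 -m jog 'ROWS' [OPENING] [FORCE]. ROWS is a JSON object of lists of equal length, an entry for each row: "linear": the shift along the world's x, y, z each as a share of 0.5 m, from -1 to 1, a list of three; "angular": the turn, a rotation vector about the world's x, y, z each as a share of 60 degrees, from -1 to 1, a list of three. In form: {"linear": [[tx, ty, tz], ...], "angular": [[rx, ry, rz], ...]}. A call has 1 to 8 rows; each row is the pose to reach, as a shift and turn from the pose commanded when the call began; what a row does not reach only later rows make up. A row lasts 1/8 s, in which the tool goes at most 62.5 mm and 10.7 degrees, less where a joint would pass 70% of its speed; a pose out of reach is approached as far as the arm can. A call with a number of a shift or a turn outside -1 to 1 is refused whole. A call with a gripper value outside its range is refused whole. OPENING is the closure, from -1 (fully open) to 1 (shut), so that 0 is half open, set as the call begins (- or left out, the last holds). The fingers move at their own pace and stop on an object; FORCE is the grip in N (left out, the last holds). Time passes only in rows, so rows that repeat a pose let the fingers close. It gives the time, the measured TCP pose, the force and the opening at its end, in the units of the state.
- robot.read_state(): the state, without advancing time (a new reading comes with each control period).
- robot.capture(name): name is "scene" or "top" or "wrist"; returns (picture, depth): 400x640x3 uint8, red, green, blue; 400x640 float32, m along the optical axis (not along the pixel's ray), 0 where there is no reading.
- robot.camera_info(name): a dict with "fov_y" (degrees; the focal length in pixels is half the picture's height over the tangent of half this angle, whatever the lens; pixels are square), "cx", "cy" (the principal point, pixels), "T" (4x4, takes a point from camera to world coordinates). Camera axes: x right, y down, z forward; pixel columns grow to the right and rows downward; lengths in m; the calibration is good to about 2 mm. A picture is of the moment at which its call begins: read the wrist's pose just before it. camera_info takes no time and is no camera call; for the wrist camera it gives the pose at the moment of the call.
- robot.sign_off(): hands the job in, once; it reports no verdict.
The state is a dict: "time_s": time; "q": joint angles; "joint_velocities": joint speeds; "effort": joint torques, N m; "tool_pos": TCP position; "tool_rot": TCP orientation; "contact_force": force on the tool from outside, world axes, zero at the start; "wrist_torque": the same for the moment, N m; "grip_width": finger opening in m.
Only numpy, scipy, OpenCV 4.12 (cv2) and the standard library are available. Lean on these libraries where they do the work, as an engineer would, in place of code of your own. Each camera call takes 0.05 s, during which the arm holds its last target. There are 200 camera calls.

## Working session

There is one attempt and no reset: what is moved stays moved. The work goes in short steps, Python scripts to look and compute and a shell command to move; the robot and the scene stay as the last step left them, time stands still between calls to the robot, and variables do not carry over. Pictures are saved under pics/ and viewed, about 12 in all and at most 16, crops included, and the job is handed in when it is done.

```bash
ls; mkdir -p pics; python3 - <<'E'
from bench import robot
import cv2,numpy as np
s=robot.read_state();print(s['time_s'],s['tool_pos'],s['tool_rot'],s['grip_width'])
for n in ['scene','top']:
    p,d=robot.capture(n);i=robot.camera_info(n)
    np.savez(f'pics/{n}0.npz',p=p,d=d,T=i['T'],f=200/np.tan(np.radians(i['fov_y']/2)),c=[i['cx'],i['cy']])
    print(n,i)
    cv2.imwrite(f'pics/{n}0.png',p[...,::-1])
E
```

```text
pics
0.0 [0.289902   0.58109828 0.24729681] [-1.52759872e-04  2.29279939e-01  9.73360043e-01 -9.55867085e-04] 0.0854144247759492
scene {'fov_y': 46.8991502442444, 'cx': 326.98499593046176, 'cy': 199.11800484782444, 'T': array([[ 0.64123626, -0.33139461,  0.69209369, -0.36940959],
       [-0.76734272, -0.27822521,  0.57773341, -0.98829217],
       [ 0.00110018, -0.90153666, -0.43270133,  0.57550915],
       [ 0.        ,  0.        ,  0.        ,  1.        ]])}
top {'fov_y': 54.92747200077796, 'cx': 318.09485587066945, 'cy': 195.45488673812562, 'T': array([[ 0.01975382, -0.99283699,  0.1178325 ,  0.37400483],
       [-0.99930432, -0.02333521, -0.029092  , -0.25309996],
       [ 0.03163326, -0.11717585, -0.99260725,  0.9981203 ],
       [ 0.        ,  0.        ,  0.        ,  1.        ]])}
```

View pics/top0.png

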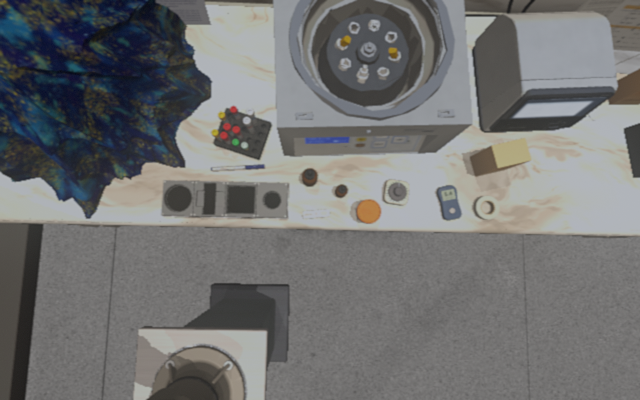

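View pics/scene0.png

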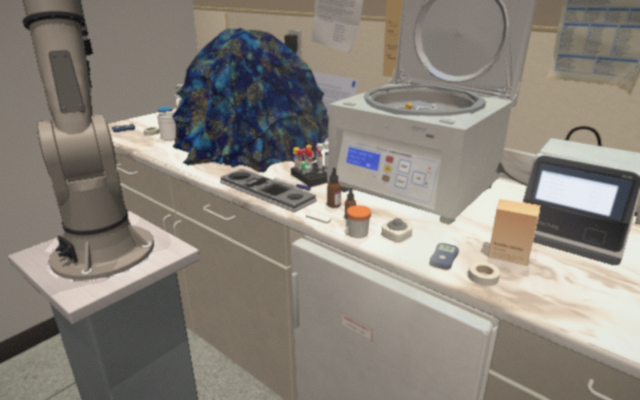

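The top view shows the tray at row 199: wide round well (178,198), channel (209,199), square well (241,199) and narrow well (271,200). The bottles are at (310,177) and (341,190), the cartridge at (313,213), the cup at (368,211), the timer at (396,191) and the meter at (448,203). The scene view shows a taller bottle at (334,187) and a shorter one at (350,205).

```bash
cat > h.py <<'E'
import numpy as np,cv2
from bench import robot
def shot(n,tag):
    i=robot.camera_info(n);p,d=robot.capture(n)
    v=dict(p=p,d=d,T=np.array(i['T']),f=200/np.tan(np.radians(i['fov_y']/2)),c=np.array([i['cx'],i['cy']]))
    np.savez(f'pics/{tag}.npz',**v);cv2.imwrite(f'pics/{tag}.png',p[...,::-1]);return v
def load(tag): return dict(np.load(f'pics/{tag}.npz'))
def ray(v,u,w,z):
    """pixel -> world point on the plane at height z"""
    r=v['T'][:3,:3]@np.array([(u-v['c'][0])/v['f'],(w-v['c'][1])/v['f'],1]);o=v['T'][:3,3]
    return o+r*(z-o[2])/r[2]
def cloud(v):
    w,u=np.mgrid[0:400,0:640];d=v['d']
    P=np.stack([(u-v['c'][0])/v['f']*d,(w-v['c'][1])/v['f']*d,d],-1)
    return P@v['T'][:3,:3].T+v['T'][:3,3]
def proj(v,P):
    q=(np.array(P)-v['T'][:3,3])@v['T'][:3,:3];return q[:2]/q[2]*v['f']+v['c']
E
python3 - <<'E'
from h import *
v=load('top0');P=cloud(v)
for n,u,w,z in [('cupwell',178,198,.007),('chan',209,199,.015),('sq',241,199,.011),('narrow',271,200,.007),('b1',310,177,.09),('b2',341,190,.07),('cart',313,213,.008),('cup',368,211,.064),('timer',396,191,.044),('meter',448,203,.018),('marker',238,167,.012)]:
    k=P[w-4:w+5,u-4:u+5,2]
    print(n,ray(v,u,w,z).round(3),'depth z max/med',k.max().round(3),np.median(k).round(3))
c=v['p'][150:235,150:470];cv2.imwrite('pics/topcrop.png',cv2.resize(c,None,fx=2.5,fy=2.5,interpolation=cv2.INTER_CUBIC)[...,::-1])
i=robot.camera_info('wrist');print(i)
E
```

```text
cupwell [0.477 0.077 0.007] depth z max/med 0.012 0.008
chan [ 0.475 -0.004  0.015] depth z max/med 0.998 0.016
sq [ 0.477 -0.084  0.011] depth z max/med 0.016 0.012
narrow [ 0.477 -0.161  0.007] depth z max/med 0.011 0.008
b1 [ 0.526 -0.259  0.09 ] depth z max/med 0.998 0.09
b2 [ 0.499 -0.336  0.07 ] depth z max/med 0.091 0.069
cart [ 0.446 -0.27   0.008] depth z max/med 0.015 0.009
cup [ 0.45  -0.403  0.064] depth z max/med 0.068 0.064
timer [ 0.503 -0.477  0.044] depth z max/med 0.048 0.042
meter [ 0.479 -0.618  0.018] depth z max/med 0.998 0.018
marker [ 0.56  -0.073  0.012] depth z max/med 0.014 0.003
{'fov_y': 64.12730968658728, 'cx': 316.32549142295693, 'cy': 200.06092947717343, 'T': array([[ 0.44681274,  0.86241942,  0.23788886,  0.23000896],
       [ 0.89462634, -0.43029599, -0.1203706 ,  0.60999779],
       [-0.00144732,  0.26660476, -0.96380486,  0.37410552],
       [ 0.        ,  0.        ,  0.        ,  1.        ]])}
```

View pics/topcrop.png

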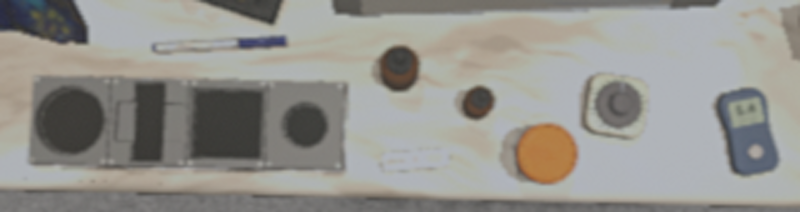

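The crop confirms the layout: the tray is nearly square to the axes, the tall bottle is b1 at 90 mm (b2 is about 69 mm), the cartridge lies along y and the timer is turned slightly. Next I check clearances before moving.

```bash
python3 - <<'E'
from h import *
A=cloud(load('top0')).reshape(-1,3);B=cloud(load('scene0')).reshape(-1,3)
for n,Q in (('top',A),('scene',B)):
    for y in np.arange(-.6,.7,.1):
        m=(abs(Q[:,1]-y)<.05)&(Q[:,0]>.3)&(Q[:,0]<1.1)
        r=[]
        for z0 in (.1,.2,.3):
            k=m&(Q[:,2]>z0)&(Q[:,2]<.8); r.append(np.percentile(Q[k,0],1).round(3) if k.sum()>15 else None)
        print(n,y.round(2),r, Q[m&(Q[:,2]<.9),2].max().round(2) if m.any() else '')
v=load('scene0')
for nm,(x,y),h in (('b1',(.526,-.259),.09),('b2',(.499,-.336),.069)): print(nm,proj(v,[x,y,h]),proj(v,[x,y,0]))
E
```

```text
top -0.6 [np.float64(0.605), np.float64(0.608), None] 0.27
top -0.5 [np.float64(0.603), np.float64(0.602), None] 0.29
top -0.4 [np.float64(0.598), np.float64(0.598), None] 0.28
top -0.3 [np.float64(0.593), np.float64(0.593), None] 0.28
top -0.2 [np.float64(0.588), np.float64(0.591), None] 0.29
top -0.1 [np.float64(0.644), None, None] 0.12
top -0.0 [np.float64(0.701), None, None] 0.18
top 0.1 [np.float64(0.566), np.float64(0.642), np.float64(0.697)] 0.32
top 0.2 [np.float64(0.528), np.float64(0.547), np.float64(0.601)] 0.4
top 0.3 [np.float64(0.482), np.float64(0.518), np.float64(0.591)] 0.4
top 0.4 [np.float64(0.519), None, None] 0.24
top 0.5 [None, None, None] 0.1
top 0.6 [None, None, None] -0.88
scene -0.6 [np.float64(0.604), np.float64(0.607), np.float64(0.976)] 0.52
scene -0.5 [np.float64(0.6), np.float64(0.6), np.float64(0.967)] 0.52
scene -0.4 [np.float64(0.596), np.float64(0.596), np.float64(0.967)] 0.52
scene -0.3 [np.float64(0.59), np.float64(0.59), np.float64(0.957)] 0.52
scene -0.2 [np.float64(0.585), np.float64(0.588), np.float64(0.952)] 0.52
scene -0.1 [np.float64(0.645), np.float64(1.023), np.float64(1.023)] 0.51
scene -0.0 [np.float64(0.716), np.float64(0.996), np.float64(1.014)] 0.51
scene 0.1 [np.float64(0.564), np.float64(0.65), np.float64(0.747)] 0.51
scene 0.2 [np.float64(0.523), np.float64(0.546), np.float64(0.603)] 0.5
scene 0.3 [np.float64(0.489), np.float64(0.525), np.float64(0.581)] 0.5
scene 0.4 [np.float64(0.515), np.float64(0.531), np.float64(0.567)] 0.5
scene 0.5 [np.float64(0.301), np.float64(0.301), np.float64(0.301)] 0.51
scene 0.6 [np.float64(0.301), np.float64(0.301), np.float64(0.301)] 0.51
b1 [332.15103046 176.2922883 ] [331.95969512 205.98063814]
b2 [348.46536923 194.25169083] [347.9141178  217.74767038]
```

```bash
python3 -m jog '{"linear":[[0.03,-0.10,0.02],[0.05,-0.20,0.04],[0.07,-0.31,0.06],[0.09,-0.42,0.06],[0.11,-0.53,0.06],[0.14,-0.64,0.06],[0.17,-0.75,0.06],[0.20,-0.86,0.06]],"angular":[[0,0,-0.08],[0,0,-0.16],[0,0,-0.24],[0,0,-0.32],[0,0,-0.40],[0,0,-0.48],[0,0,-0.56],[0,0,-0.64]]}'
python3 -m jog '{"linear":[[0.03,-0.10,0],[0.05,-0.20,0],[0.07,-0.31,0],[0.08,-0.42,0],[0.08,-0.53,0],[0.08,-0.64,0],[0.08,-0.74,0],[0.08,-0.80,0]],"angular":[[0,0,-0.06],[0,0,-0.12],[0,0,-0.18],[0,0,-0.24],[0,0,-0.30],[0,0,-0.36],[0,0,-0.41],[0,0,-0.418]]}'
python3 - <<'E'
from h import *
v=shot('wrist','w1');s=robot.read_state();print(s['time_s'],s['tool_pos'],s['tool_rot'],s['q'].round(2) if hasattr(s['q'],'round') else s['q'])
print(v['T'].round(3))
E
```

```text
time_s: 1.1
tool_pos: [0.3902, 0.1497, 0.2782]
tool_rot: [-0.0, 0.538, 0.843, 0.0]
contact_force: [1.0, -0.5, 0.3]
grip_width: 0.0853
time_s: 2.1
tool_pos: [0.4292, -0.2509, 0.2783]
tool_rot: [0.0, 0.708, 0.706, -0.0]
contact_force: [0.1, 0.5, 0.8]
grip_width: 0.0852
2.15 [ 0.42867333 -0.25452464  0.27854301] [ 0.00167077  0.70960953  0.70459111 -0.00170039] [-0.36  0.14  0.9   1.87 -0.12  1.19  0.57]
[[ 1.    -0.004 -0.001  0.43 ]
 [-0.004 -0.964 -0.267 -0.185]
 [ 0.     0.267 -0.964  0.405]
 [ 0.     0.     0.     1.   ]]
```

View pics/w1.png

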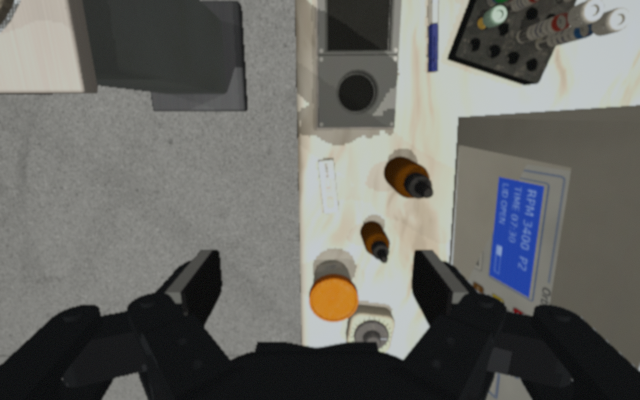

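The wrist view shows the cup lid at (333,298), the tall bottle at (408,178), the small bottle at (375,240), the cartridge at (328,185), the narrow well at (357,92) and the timer at (372,328), partly behind the hand.

```bash
python3 - <<'E'
from h import *
v=load('w1');P=cloud(v);p=v['p'];H=cv2.cvtColor(p,cv2.COLOR_RGB2HSV);w,u=np.mgrid[0:400,0:640]
def box(a,b,c,d): return (u>=a)&(u<b)&(w>=c)&(w<d)
def edge(m,z,n):
    c=max(cv2.findContours(m.astype(np.uint8),0,1)[0],key=cv2.contourArea)[:,0]
    X=np.array([ray(v,a,b,z)[:2] for a,b in c],np.float32);(cx,cy),r=cv2.minEnclosingCircle(X)
    print(n,'circ',np.round([cx,cy,2*r],4),'rect',[np.round(t,4) for t in cv2.minAreaRect(X)])
edge(box(300,370,265,330)&(H[...,0]<18)&(H[...,1]>170)&(P[...,2]>.055),.064,'lid')
edge(box(330,385,65,118)&(p.max(2)<70),.014,'well~')
for n,b in (('b1',box(380,440,150,205)),('b2',box(355,395,215,268))):
    k=b&(P[...,2]>.012)&(P[...,2]<.1); zm=np.percentile(P[k][:,2],99);
    t=b&(P[...,2]>zm-.006)&(P[...,2]<.1)
    print(n,'ztop',zm.round(4),'top c',P[t].mean(0).round(4),t.sum())
    for z0,z1 in((.02,.05),(.06,.085)):
        q=P[b&(P[...,2]>z0)&(P[...,2]<z1)]; print('  slab',z0,z1,q[:,:2].min(0).round(4),q[:,:2].max(0).round(4))
print('bench z',np.median(P[box(340,370,150,200)][:,2]))
k=box(312,348,150,218)&(P[...,2]>.004+np.median(P[box(340,370,150,200)][:,2]))
edge(k,.008,'cart')
E
```

```text
lid circ [ 0.4501 -0.4019  0.0628] rect [array([ 0.4492, -0.4018]), array([0.0556, 0.0608]), np.float64(1.667)]
well~ circ [ 0.4772 -0.1627  0.0468] rect [array([ 0.4772, -0.1623]), array([0.044 , 0.0465]), np.float64(89.7691)]
b1 ztop 0.0978 top c [ 0.5313 -0.2569  0.0935] 164
  slab 0.02 0.05 [ 0.514  -0.2697] [ 0.5428 -0.2389]
  slab 0.06 0.085 [ 0.5143 -0.2779] [ 0.5517 -0.239 ]
b2 ztop 0.091 top c [ 0.5017 -0.3387  0.0891] 61
  slab 0.02 0.05 [ 0.4869 -0.352 ] [ 0.5169 -0.3241]
  slab 0.06 0.085 [ 0.4928 -0.3497] [ 0.512  -0.3301]
bench z 0.001279630988778896
cart circ [ 0.4436 -0.2781  0.0711] rect [array([ 0.4447, -0.2779]), array([0.02  , 0.0703]), np.float64(6.4603)]
```

```bash
python3 - <<'E'
from h import *
for t,b in (('w1',[(150,205,380,440),(215,268,355,395)]),('top0',[(165,188,300,320),(182,198,333,349)]),('scene0',[(160,212,322,342),(185,222,343,357)])):
    v=load(t);P=cloud(v)
    for a in b:
        Q=P[a[0]:a[1],a[2]:a[3]].reshape(-1,3);Q=Q[(Q[:,0]<.56)&(Q[:,0]>.47)&(Q[:,2]>.01)&(Q[:,2]<.2)]
        q=Q[(Q[:,2]>.02)&(Q[:,2]<.05)];r=Q[Q[:,2]>Q[:,2].max()-.01]
        print(t,a,'ztop',np.percentile(Q[:,2],[90,98,100]).round(4),'body',q[:,:2].min(0).round(3) if len(q) else '',q[:,:2].max(0).round(3) if len(q) else '','top',np.median(r,0).round(4))
E
```

```text
w1 (150, 205, 380, 440) ztop [0.1068 0.1164 0.1182] body [ 0.514 -0.27 ] [ 0.543 -0.239] top [ 0.5327 -0.2577  0.1154]
w1 (215, 268, 355, 395) ztop [0.0798 0.0904 0.0921] body [ 0.487 -0.352] [ 0.517 -0.324] top [ 0.5013 -0.3381  0.0887]
top0 (165, 188, 300, 320) ztop [0.0998 0.117  0.1183] body [ 0.514 -0.278] [ 0.532 -0.24 ] top [ 0.5334 -0.2591  0.1145]
top0 (182, 198, 333, 349) ztop [0.075  0.0895 0.0911] body [ 0.487 -0.353] [ 0.517 -0.325] top [ 0.5016 -0.3389  0.0891]
scene0 (160, 212, 322, 342) ztop [0.0899 0.1105 0.1165] body [ 0.51  -0.279] [ 0.543 -0.241] top [ 0.5306 -0.2603  0.111 ]
scene0 (185, 222, 343, 357) ztop [0.0769 0.0864 0.0894] body [ 0.483 -0.354] [ 0.51  -0.328] top [ 0.4992 -0.3402  0.0843]
```

The bottle at (0.501,-0.338) is the 90 mm one with a body about 30 mm across. The other bottle is 118 mm high, so it's a decoy. Now to move above the cup, with the jaws along x.

```bash
python3 -m jog '{"linear":[[0.02,-0.10,0],[0.03,-0.20,-0.05],[0.04,-0.28,-0.12],[0.04,-0.306,-0.20],[0.04,-0.306,-0.235],[0.04,-0.306,-0.235],[0.04,-0.306,-0.235]],"angular":[[0,0,0],[0,0,0],[0,0,0],[0,0,0],[0,0,0],[0,0,0],[0,0,0]]}'
python3 - <<'E'
from h import *
v=shot('wrist','w2');s=robot.read_state();print(s['time_s'],s['tool_pos'],s['tool_rot'],s['contact_force'])
E
```

```text
time_s: 3.02
tool_pos: [0.4514, -0.401, 0.1624]
tool_rot: [0.001, 0.707, 0.708, 0.001]
contact_force: [0.1, -0.5, -0.6]
grip_width: 0.0855
3.075 [ 0.45139956 -0.40113202  0.16262624] [1.41854288e-03 7.06522290e-01 7.07689083e-01 6.34542264e-04] [0.46884546 0.08120565 0.46944081]
```

View pics/w2.png

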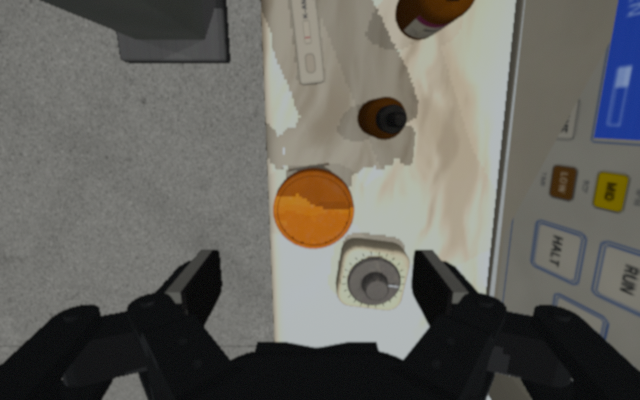

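This view shows the lid at (314,208), the timer at (373,275), the 90 mm bottle at (383,118) and the cartridge at (308,40). I refine the lid and timer positions from it.

```bash
cat >> h.py <<'E'
w_,u_=np.mgrid[0:400,0:640]
def box(a,b,c,d): return (u_>=a)&(u_<b)&(w_>=c)&(w_<d)
def edge(v,m,z,n):
    m=cv2.morphologyEx(m.astype(np.uint8),cv2.MORPH_OPEN,np.ones((3,3),np.uint8))
    c=max(cv2.findContours(m,0,1)[0],key=cv2.contourArea)[:,0]
    X=np.array([ray(v,a,b,z)[:2] for a,b in c],np.float32);(cx,cy),r=cv2.minEnclosingCircle(X)
    print(n,'circ',np.round([cx,cy,2*r],4),'rect',[np.round(t,4) for t in cv2.minAreaRect(X)])
E
python3 - <<'E'
from h import *
v=load('w2');P=cloud(v);H=cv2.cvtColor(v['p'],cv2.COLOR_RGB2HSV)
edge(v,box(265,365,160,255)&(P[...,2]>.058)&(P[...,2]<.075),.064,'lid depth')
edge(v,box(265,365,160,255)&(H[...,0]<20)&(H[...,1]>150),.062,'lid col')
edge(v,box(330,420,230,320)&(P[...,2]>.019)&(P[...,2]<.06),.026,'timer case')
edge(v,box(330,420,230,320)&(P[...,2]>.035)&(P[...,2]<.06),.042,'dial')
E
```

```text
lid depth circ [ 0.4499 -0.4052  0.0617] rect [array([ 0.4498, -0.4051]), array([0.0602, 0.0599]), np.float64(89.9899)]
lid col circ [ 0.4497 -0.4047  0.0613] rect [array([ 0.4495, -0.405 ]), array([0.0583, 0.0606]), np.float64(0.0364)]
timer case circ [ 0.5029 -0.4823  0.0777] rect [array([ 0.5034, -0.4816]), array([0.0639, 0.0623]), np.float64(82.1789)]
dial circ [ 0.5033 -0.4818  0.0269] rect [array([ 0.5031, -0.4819]), array([0.0227, 0.0257]), np.float64(2.2533)]
```

```bash
python3 -m jog '{"linear":[[0,-0.003,-0.08],[0,-0.003,-0.15],[0,-0.003,-0.20],[0,-0.003,-0.22],[0,-0.003,-0.22]],"angular":[[0,0,0],[0,0,0],[0,0,0],[0,0,0],[0,0,0]]}'
python3 -m jog '{"linear":[[0,0,0],[0,0,0],[0,0,0],[0,0,0],[0,0,0],[0,0,0]],"angular":[[0,0,0],[0,0,0],[0,0,0],[0,0,0],[0,0,0],[0,0,0]]}' 1 30
python3 -m jog '{"linear":[[0,0,0.02],[0,0,0.06],[0,0,0.06]],"angular":[[0,0,0],[0,0,0],[0,0,0]]}'
python3 - <<'E'
from h import *
v=shot('scene','s1');
cv2.imwrite('pics/s1c.png',cv2.resize(v['p'][150:270,200:480],None,fx=2.5,fy=2.5)[...,::-1])
E
```

```text
time_s: 3.7
tool_pos: [0.4508, -0.4028, 0.0516]
tool_rot: [0.001, 0.707, 0.707, 0.0]
contact_force: [0.3, -0.6, 0.3]
grip_width: 0.0855
time_s: 4.45
tool_pos: [0.451, -0.4036, 0.0525]
tool_rot: [0.001, 0.707, 0.707, 0.0]
contact_force: [-0.9, 1.1, 7.5]
grip_width: 0.0599
time_s: 4.82
tool_pos: [0.4512, -0.4041, 0.0832]
tool_rot: [0.002, 0.707, 0.707, 0.0]
contact_force: [-0.0, 0.2, -0.9]
grip_width: 0.0595
```

View pics/s1c.png

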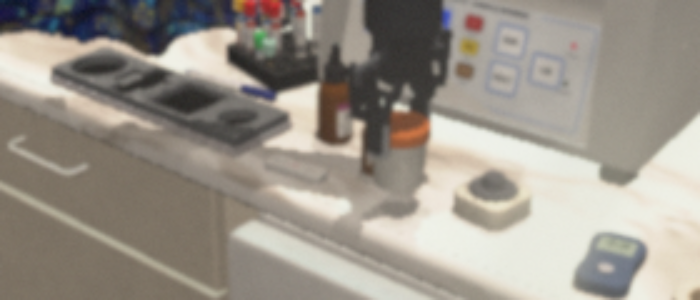

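The cup is held upright and lifted clear of the bench. I raise it and carry it towards the tray, taking a wrist picture on the way.

```bash
python3 -m jog '{"linear":[[0,0,0.10],[0,0,0.20],[0,0.02,0.30],[0,0.10,0.34],[0,0.20,0.34],[0,0.30,0.34],[0,0.40,0.34],[0,0.50,0.34]],"angular":[[0,0,0],[0,0,0],[0,0,0],[0,0,0],[0,0,0],[0,0,0],[0,0,0],[0,0,0]]}'
python3 -m jog '{"linear":[[0.02,0.10,0],[0.03,0.20,0],[0.04,0.26,0],[0.054,0.30,0],[0.054,0.307,0],[0.054,0.307,0],[0.054,0.307,0]],"angular":[[0,0,0],[0,0,0],[0,0,0],[0,0,0],[0,0,0],[0,0,0],[0,0,0]]}'
python3 - <<'E'
from h import *
v=shot('wrist','w3');s=robot.read_state();print(s['time_s'],s['tool_pos'],s['tool_rot'],s['contact_force'])
E
```

```text
time_s: 5.88
tool_pos: [0.4496, -0.1511, 0.2504]
tool_rot: [-0.0, 0.707, 0.707, 0.0]
contact_force: [0.4, 0.7, -0.4]
grip_width: 0.06
time_s: 6.75
tool_pos: [0.477, -0.001, 0.2508]
tool_rot: [0.0, 0.708, 0.706, -0.0]
contact_force: [0.5, 1.0, -0.9]
grip_width: 0.0599
6.8 [ 0.47699815 -0.00081878  0.25086323] [ 8.27692983e-05  7.07960255e-01  7.06252270e-01 -4.74794021e-05] [ 0.14019003 -0.57582567 -0.95160746]
```

View pics/w3.png

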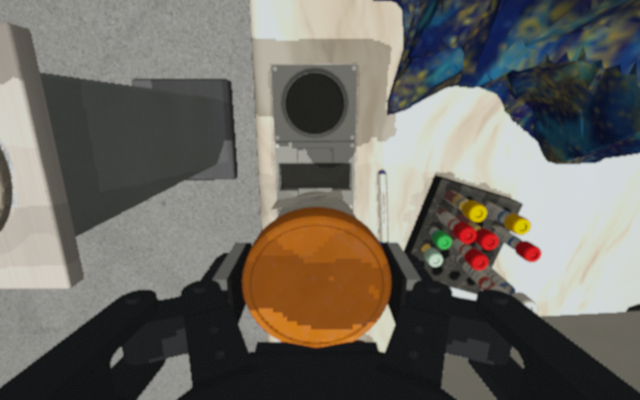

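The view shows the wide well at (315,102), the channel at (315,176) and the held lid at (316,278).

```bash
python3 - <<'E'
from h import *
v=load('w3');P=cloud(v);g=v['p'].max(2);H=cv2.cvtColor(v['p'],cv2.COLOR_RGB2HSV)
for z in (.007,.014,.021): edge(v,box(275,355,66,140)&(g<60),z,f'well {z}')
k=P[85:120,300:330];print('floor z',np.median(k[...,2]))
f=box(270,362,60,145)&(P[...,2]>.002)&(P[...,2]<.0125);print('floor pts c',[(P[f][:,i].min().round(4),P[f][:,i].max().round(4)) for i in(0,1)])
edge(v,box(280,350,60,145)&(P[...,2]<.0125)&(P[...,2]>.0)&(g<70),.007,'depth floor')
edge(v,box(275,355,160,192)&(g<60),.015,'chan')
o=(H[...,0]<20)&(H[...,1]>150)&(w_>200)
zt=np.median(P[270:300,300:330,2]);print('lid top z',zt)
edge(v,o&(P[...,2]>zt-.006),zt,'held lid')
for a in ((275,68),(355,67),(352,137),(278,137)): print(ray(v,*a,.021).round(4))
E
```

```text
well 0.007 circ [0.4755 0.0736 0.0657] rect [array([0.4755, 0.0737]), array([0.0638, 0.0637]), np.float64(89.8217)]
well 0.014 circ [0.4755 0.0734 0.0645] rect [array([0.4756, 0.0735]), array([0.0626, 0.0625]), np.float64(89.822)]
well 0.021 circ [0.4755 0.0732 0.0632] rect [array([0.4756, 0.0733]), array([0.0614, 0.0613]), np.float64(89.822)]
floor z 0.008640749679554749
floor pts c [(np.float64(0.4245), np.float64(0.5292)), (np.float64(0.0296), np.float64(0.1195))]
depth floor circ [0.4758 0.0741 0.0679] rect [array([0.4757, 0.0734]), array([0.0655, 0.0659]), np.float64(46.9914)]
chan circ [ 0.4756 -0.0065  0.0817] rect [array([ 0.4755, -0.0063]), array([0.077 , 0.0276]), np.float64(0.7463)]
lid top z 0.26297399885291073
held lid circ [ 0.4776 -0.0019  0.0623] rect [array([ 0.4772, -0.0018]), array([0.0605, 0.0599]), np.float64(46.0775)]
[0.4347 0.109  0.021 ]
[0.5179 0.1097 0.021 ]
[0.5167 0.0382 0.021 ]
[0.4354 0.0384 0.021 ]
```

```bash
python3 -m jog '{"linear":[[-0.003,0.08,0],[-0.003,0.14,-0.06],[-0.003,0.153,-0.14],[-0.003,0.153,-0.22],[-0.003,0.153,-0.28],[-0.003,0.153,-0.33],[-0.003,0.153,-0.36],[-0.003,0.153,-0.37]],"angular":[[0,0,0],[0,0,0],[0,0,0],[0,0,0],[0,0,0],[0,0,0],[0,0,0],[0,0,0]]}'
python3 -m jog '{"linear":[[0,0,-0.004],[0,0,-0.008],[0,0,-0.012],[0,0,-0.014],[0,0,-0.014]],"angular":[[0,0,0],[0,0,0],[0,0,0],[0,0,0],[0,0,0]]}'
python3 - <<'E'
from h import *
v=shot('wrist','w4');P=cloud(v);k=P[265:300,300:330,2];print(np.median(k))
E
```

```text
time_s: 7.8
tool_pos: [0.4756, 0.0767, 0.0654]
tool_rot: [-0.0, 0.707, 0.707, -0.0]
contact_force: [0.7, 0.8, 0.7]
grip_width: 0.0595
time_s: 8.43
tool_pos: [0.4759, 0.0774, 0.0595]
tool_rot: [-0.0, 0.707, 0.707, 0.0]
contact_force: [-1.8, 0.1, 4.7]
grip_width: 0.0599
0.07167375379901197
```

```bash
python3 -m jog '{"linear":[[0,0,-0.001],[0,0,-0.001],[0,0,-0.001],[0,0,-0.001],[0,0,-0.001]],"angular":[[0,0,0],[0,0,0],[0,0,0],[0,0,0],[0,0,0]]}' -1
python3 -m jog '{"linear":[[0,0,0.04],[0,0,0.12],[0,0,0.22],[0,-0.06,0.32],[0.01,-0.14,0.34],[0.01,-0.24,0.34],[0.01,-0.36,0.34],[0.01,-0.48,0.34]],"angular":[[0,0,0],[0,0,0],[0,0,0],[0,0,0],[0,0,0],[0,0,0],[0,0,0],[0,0,0]]}'
python3 - <<'E'
from h import *
v=shot('top','t1');P=cloud(v);H=cv2.cvtColor(v['p'],cv2.COLOR_RGB2HSV)
edge(v,box(160,200,180,220)&(H[...,0]<20)&(H[...,1]>150),.071,'lid in nest (top)')
print(np.median(P[box(160,200,180,220)&(H[...,0]<20)&(H[...,1]>150)],0))
print(robot.read_state()['tool_pos'])
E
```

```text
time_s: 9.1
tool_pos: [0.4757, 0.0772, 0.0583]
tool_rot: [0.0, 0.707, 0.707, -0.0]
contact_force: [0.7, -1.1, -0.3]
grip_width: 0.0853
time_s: 10.1
tool_pos: [0.4806, -0.1642, 0.2286]
tool_rot: [0.0, 0.707, 0.708, 0.001]
contact_force: [0.6, -0.3, -0.0]
grip_width: 0.0855Traceback (most recent call last):
  File "<stdin>", line 3, in <module>
  File "h.py", line 22, in edge
    c=max(cv2.findContours(m,0,1)[0],key=cv2.contourArea)[:,0]
      ~~~^^^^^^^^^^^^^^^^^^^^^^^^^^^^^^^^^^^^^^^^^^^^^^^^
ValueError: max() iterable argument is empty
```

```bash
python3 -m jog '{"linear":[[0.01,-0.10,0],[0.02,-0.20,0],[0.04,-0.30,0],[0.041,-0.34,-0.03],[0.041,-0.349,-0.055],[0.041,-0.349,-0.055],[0.041,-0.349,-0.055]],"angular":[[0,0,0],[0,0,0],[0,0,0],[0,0,0],[0,0,0],[0,0,0],[0,0,0]]}' -0.4
python3 - <<'E'
from h import *
v=shot('wrist','w5');P=cloud(v);print(robot.read_state()['tool_pos'],robot.read_state()['grip_width'])
t=shot('top','t2')
H=cv2.cvtColor(t['p'],cv2.COLOR_RGB2HSV);m=box(160,200,180,220)&(H[...,0]<20)&(H[...,1]>120);print(m.sum(),np.median(cloud(t)[m],0) if m.any() else '')
E
```

```text
time_s: 11.02
tool_pos: [0.5018, -0.3358, 0.201]
tool_rot: [-0.0, 0.706, 0.708, 0.001]
contact_force: [0.5, 0.2, 0.6]
grip_width: 0.0599
[ 0.50191104 -0.33603552  0.2013091 ] 0.05952329590769896
484 [0.47668204 0.0729984  0.07112773]
```

View pics/w5.png

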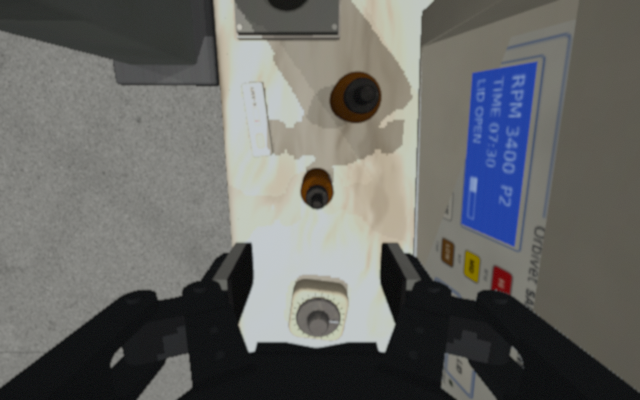

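The cup sits in its nest with the lid top at 71 mm, fully down. The wrist view shows the bottle at (317,190), the cartridge at (257,118) and the timer at (318,312).

```bash
python3 - <<'E'
from h import *
v=load('w5');P=cloud(v);b=box(295,340,160,220)
q=P[b&(P[...,2]>.084)];print('cap top',q.mean(0).round(4),q.min(0).round(4),q.max(0).round(4))
q=P[b&(P[...,2]>.015)&(P[...,2]<.056)];print('body',q.min(0).round(4),q.max(0).round(4))
k=box(235,275,70,165)&(P[...,2]>.005)&(P[...,2]<.02);edge(v,k,.008,'cart')
edge(v,box(280,360,265,345)&(P[...,2]>.019)&(P[...,2]<.06),.026,'timer case')
E
```

```text
cap top [ 0.5024 -0.3294  0.1208] [ 0.498  -0.3434  0.0841] [ 0.5067 -0.2701  0.3278]
body [ 0.4874 -0.3504  0.0156] [ 0.5174 -0.3242  0.0557]
cart circ [ 0.445  -0.2775  0.0707] rect [array([ 0.4449, -0.2777]), array([0.0206, 0.07  ]), np.float64(6.2745)]
timer case circ [ 0.5042 -0.4811  0.0777] rect [array([ 0.5042, -0.4811]), array([0.0651, 0.0614]), np.float64(81.7386)]
```

```bash
python3 -m jog '{"linear":[[0.002,0,-0.08],[0.002,0,-0.16],[0.002,0,-0.23],[0.002,0,-0.29],[0.002,0,-0.316],[0.002,0,-0.316]],"angular":[[0,0,0],[0,0,0],[0,0,0],[0,0,0],[0,0,0],[0,0,0]]}'
python3 -m jog '{"linear":[[0,0,0],[0,0,0],[0,0,0],[0,0,0],[0,0,0],[0,0,0]],"angular":[[0,0,0],[0,0,0],[0,0,0],[0,0,0],[0,0,0],[0,0,0]]}' 1 30
python3 -m jog '{"linear":[[0,0,0.03],[0,0,0.10],[0,0,0.20],[0,0,0.30],[0,0,0.38],[-0.01,0.08,0.38],[-0.03,0.18,0.38],[-0.05,0.26,0.38]],"angular":[[0,0,0],[0,0,0],[0,0,0],[0,0,0],[0,0,0],[0,0,0],[0,0,0],[0,0,0]]}'
python3 -m jog '{"linear":[[0,0.03,0],[0,0.07,0],[0,0.09,0],[0,0.09,0]],"angular":[[0,0,0],[0,0,0],[0,0,0],[0,0,0]]}'
python3 - <<'E'
from h import *
v=shot('wrist','w6');s=robot.read_state();print(s['time_s'],s['tool_pos'],s['tool_rot'],s['contact_force'])
E
```

```text
time_s: 11.88
tool_pos: [0.5023, -0.3369, 0.0428]
tool_rot: [-0.0, 0.707, 0.707, 0.0]
contact_force: [0.0, 0.9, 1.2]
grip_width: 0.0598
time_s: 12.62
tool_pos: [0.503, -0.3381, 0.0444]
tool_rot: [0.001, 0.707, 0.707, 0.001]
contact_force: [-0.0, 0.4, 6.2]
grip_width: 0.03
time_s: 13.62
tool_pos: [0.4767, -0.2056, 0.2332]
tool_rot: [-0.0, 0.707, 0.707, 0.0]
contact_force: [-0.1, 0.1, -0.3]
grip_width: 0.0301
time_s: 14.12
tool_pos: [0.4772, -0.1619, 0.2331]
tool_rot: [0.0, 0.707, 0.708, 0.0]
contact_force: [-0.7, -0.5, -0.5]
grip_width: 0.0305
14.175 [ 0.47710504 -0.16276952  0.23308542] [2.72167318e-04 7.07094875e-01 7.07118634e-01 3.70304674e-05] [ 0.47673962 -0.48740747  0.0559275 ]
```

View pics/w6.png

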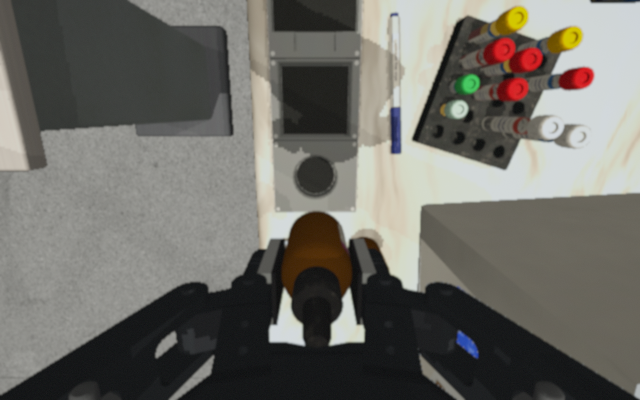

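The bottle is held, and the empty narrow well is visible at (315,176), with the square well at (315,100).

```bash
python3 - <<'E'
from h import *
v=load('w6');P=cloud(v);g=v['p'].max(2)
for z in (.007,.021): edge(v,box(290,342,150,202)&(g<75),z,f'well {z}')
edge(v,box(272,358,60,140)&(g<60),.011,'square')
for n,m in (('body',box(275,360,205,300)),): 
    q=P[m&(P[...,2]>.17)&(P[...,2]<.26)];print(n,np.percentile(q,[1,50,99],0).round(4))
q=P[box(295,335,300,350)&(P[...,2]>.2)];print('cap',np.percentile(q,[1,50,99],0).round(4))
E
```

```text
well 0.007 circ [ 0.4773 -0.1649  0.0455] rect [array([ 0.4757, -0.164 ]), array([0.0394, 0.0421]), np.float64(0.0281)]
well 0.021 circ [ 0.4773 -0.1621  0.0437] rect [array([ 0.4757, -0.1613]), array([0.0378, 0.0405]), np.float64(0.0281)]
square circ [ 0.4761 -0.0844  0.0945] rect [array([ 0.4761, -0.0844]), array([0.0686, 0.0667]), np.float64(0.0508)]
body [[ 0.4608 -0.1707  0.1951]
 [ 0.4777 -0.1543  0.2405]
 [ 0.4947 -0.1481  0.2597]]
cap [[ 0.4699 -0.1691  0.2594]
 [ 0.4773 -0.1604  0.2726]
 [ 0.4837 -0.153   0.2928]]
```

```bash
python3 -m jog '{"linear":[[-0.003,0,-0.08],[-0.003,0,-0.16],[-0.003,0,-0.23],[-0.003,0,-0.29],[-0.003,0,-0.33],[-0.003,0,-0.345],[-0.003,0,-0.352],[-0.003,0,-0.352]],"angular":[[0,0,0],[0,0,0],[0,0,0],[0,0,0],[0,0,0],[0,0,0],[0,0,0],[0,0,0]]}'
python3 -m jog '{"linear":[[0,0,-0.005],[0,0,-0.009],[0,0,-0.012],[0,0,-0.014],[0,0,-0.014]],"angular":[[0,0,0],[0,0,0],[0,0,0],[0,0,0],[0,0,0]]}'
```

```text
time_s: 15.18
tool_pos: [0.4761, -0.1627, 0.0574]
tool_rot: [0.0, 0.707, 0.707, 0.0]
contact_force: [-0.0, 0.6, -0.1]
grip_width: 0.0302
time_s: 15.8
tool_pos: [0.4759, -0.1623, 0.0513]
tool_rot: [-0.001, 0.707, 0.707, 0.001]
contact_force: [-4.4, 2.3, 14.7]
grip_width: 0.0301
```

```bash
python3 -m jog '{"linear":[[0,0,0.003],[0,0,0.003]],"angular":[[0,0,0],[0,0,0]]}'
python3 -m jog '{"linear":[[0,0,0],[0,0,0],[0,0,0],[0,0,0],[0,0,0]],"angular":[[0,0,0],[0,0,0],[0,0,0],[0,0,0],[0,0,0]]}' -0.4
python3 -m jog '{"linear":[[0,0,0.05],[0,0,0.13],[0,0,0.22],[0,0,0.30],[0,-0.05,0.34],[0.02,-0.15,0.34],[0.03,-0.25,0.34],[0.04,-0.36,0.34]],"angular":[[0,0,0],[0,0,0],[0,0,0],[0,0,0],[0,0,0],[0,0,0],[0,0,0],[0,0,0]]}'
python3 - <<'E'
from h import *
t=shot('scene','s2');P=cloud(t)
for n,(x,y) in (('cup',(.476,.074)),('bottle',(.476,-.163))):
    m=(np.hypot(P[...,0]-x,P[...,1]-y)<.04)&(P[...,2]>.03)&(P[...,2]<.15);print(n,np.percentile(P[m],[1,50,99],0).round(4))
cv2.imwrite('pics/s2c.png',cv2.resize(t['p'][130:260,190:470],None,fx=2.5,fy=2.5)[...,::-1])
E
```

```text
time_s: 16.05
tool_pos: [0.4758, -0.1623, 0.0514]
tool_rot: [0.0, 0.707, 0.707, 0.0]
contact_force: [0.8, -0.0, 0.6]
grip_width: 0.03
time_s: 16.68
tool_pos: [0.4757, -0.1623, 0.0513]
tool_rot: [0.0, 0.707, 0.707, 0.0]
contact_force: [-0.3, -0.2, 0.5]
grip_width: 0.06
time_s: 17.68
tool_pos: [0.4963, -0.3431, 0.2212]
tool_rot: [-0.0, 0.706, 0.708, 0.0]
contact_force: [0.2, -0.4, 0.9]
grip_width: 0.0597
cup [[0.4439 0.0446 0.0302]
 [0.4626 0.0622 0.0611]
 [0.5006 0.1063 0.0711]]
bottle [[ 0.4574 -0.18    0.0308]
 [ 0.4679 -0.1691  0.0548]
 [ 0.483  -0.1552  0.093 ]]
```

View pics/s2c.png

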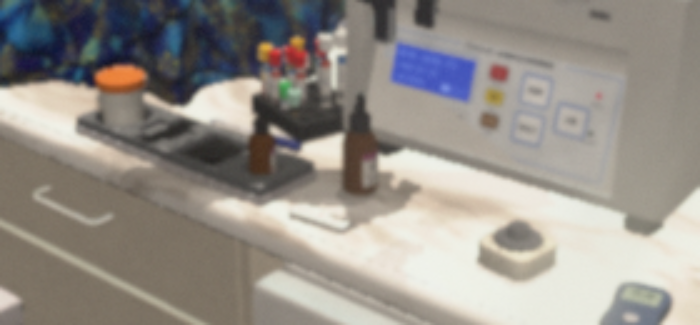

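Cup and bottle stand upright in their nests, with tops at 71 and about 97 mm as expected. Before grasping the timer, I check where the fingertips sit at each opening.

```bash
python3 - <<'E'
from h import *
for t,z,y in (('w2',.1599,-.402),('w3',.2499,0),('w5',.1999,-.338),('w6',.2319,-.163)):
    v=load(t);P=cloud(v)
    for n,b in (('L',box(150,300,235,330)),('R',box(335,480,235,330))):
        q=P[b&(P[...,2]>z-.05)&(abs(P[...,1]-y)<.02)&(abs(P[...,2]-z)<.05)&(v['p'].max(2)<90)]
        if len(q): print(t,n,len(q),'tip rel TCP',np.percentile(q[:,2]-z,[.5,2,5,20]).round(4),'y',np.percentile(q[:,1]-y,[5,95]).round(4))
v=load('w5');P=cloud(v);edge(v,box(280,360,265,345)&(P[...,2]>.022)&(P[...,2]<.032),.026,'top face')
v=load('w2');P=cloud(v);m=box(330,420,230,320)&(P[...,2]>.022)&(P[...,2]<.032);edge(v,m,.026,'top face');print(np.median(P[m],0))
E
```

```text
w2 L 3393 tip rel TCP [0.0004 0.002  0.0048 0.0127] y [-0.0078  0.0118]
w2 R 3168 tip rel TCP [0.0014 0.003  0.0056 0.0136] y [-0.0073  0.0118]
w3 L 3935 tip rel TCP [-0.0042 -0.001   0.0034  0.0167] y [-0.0035  0.0102]
w3 R 3729 tip rel TCP [-0.004  -0.0009  0.0033  0.0163] y [-0.0039  0.0099]
w5 L 4352 tip rel TCP [-0.0059 -0.0031 -0.      0.0121] y [-0.0035  0.013 ]
w5 R 4184 tip rel TCP [-0.0063 -0.0036 -0.0001  0.012 ] y [-0.004   0.0132]
w6 L 6358 tip rel TCP [-0.0128 -0.0064 -0.0013  0.0105] y [-0.0022  0.0121]
w6 R 6118 tip rel TCP [-0.0095 -0.0057 -0.0009  0.0107] y [-0.0024  0.0122]
top face circ [ 0.5037 -0.4818  0.077 ] rect [array([ 0.504 , -0.4821]), array([0.063 , 0.0614]), np.float64(81.813)]
top face circ [ 0.5038 -0.4823  0.0766] rect [array([ 0.5036, -0.4823]), array([0.0626, 0.0619]), np.float64(82.1789)]
[ 0.49974258 -0.47083065  0.02721045]
```

```bash
python3 -m jog '{"linear":[[0.01,-0.08,0],[0.017,-0.16,0],[0.017,-0.24,0],[0.017,-0.278,-0.06],[0.017,-0.278,-0.16],[0.017,-0.278,-0.25],[0.017,-0.278,-0.30],[0.017,-0.278,-0.30]],"angular":[[0,0,-0.05],[0,0,-0.10],[0,0,-0.133],[0,0,-0.133],[0,0,-0.133],[0,0,-0.133],[0,0,-0.133],[0,0,-0.133]]}' -1
python3 -m jog '{"linear":[[0,0,-0.04],[0,0,-0.07],[0,0,-0.09],[0,0,-0.099],[0,0,-0.099]],"angular":[[0,0,0],[0,0,0],[0,0,0],[0,0,0],[0,0,0]]}'
python3 -m jog '{"linear":[[0,0,0],[0,0,0],[0,0,0],[0,0,0],[0,0,0]],"angular":[[0,0,0],[0,0,0],[0,0,0],[0,0,0],[0,0,0]]}' 1 35
python3 -m jog '{"linear":[[0,0,0.03],[0,0,0.10],[0,0,0.20],[0,0,0.30],[0,0,0.38],[0,0,0.40],[0,0,0.40]],"angular":[[0,0,0],[0,0,0],[0,0,0],[0,0,0],[0,0,0],[0,0,0],[0,0,0]]}'
python3 - <<'E'
from h import *
v=shot('wrist','w7')
E
```

```text
time_s: 18.73
tool_pos: [0.5032, -0.4796, 0.0688]
tool_rot: [-0.002, 0.755, 0.656, -0.0]
contact_force: [0.1, 0.1, 0.0]
grip_width: 0.0852
time_s: 19.35
tool_pos: [0.5041, -0.4813, 0.0217]
tool_rot: [-0.0, 0.755, 0.656, -0.0]
contact_force: [-0.1, 0.2, 0.4]
grip_width: 0.0854
time_s: 19.98
tool_pos: [0.5047, -0.4819, 0.0228]
tool_rot: [0.001, 0.755, 0.656, 0.0]
contact_force: [0.3, 0.1, 4.3]
grip_width: 0.0598
time_s: 20.85
tool_pos: [0.504, -0.481, 0.2215]
tool_rot: [-0.0, 0.755, 0.656, 0.0]
contact_force: [0.5, -0.1, -2.0]
grip_width: 0.0598
```

View pics/w7.png

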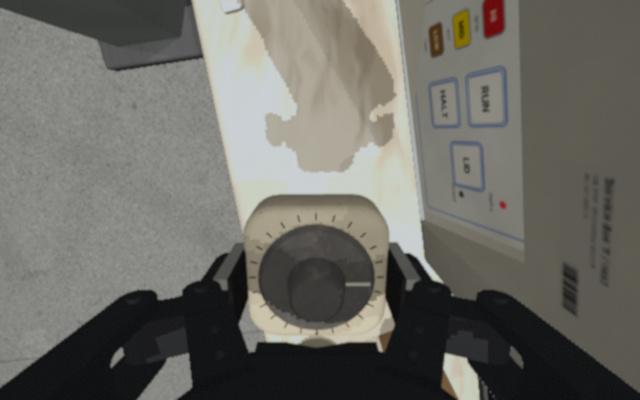

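The timer is held squarely, with the dial centred at about (316,277). I carry it to the square well at (0.476,-0.0845) and turn it square.

```bash
python3 -m jog '{"linear":[[-0.02,0.08,0],[-0.04,0.18,0],[-0.056,0.29,0],[-0.056,0.40,0],[-0.056,0.51,0],[-0.056,0.62,0],[-0.056,0.72,0],[-0.056,0.78,0]],"angular":[[0,0,0.03],[0,0,0.06],[0,0,0.09],[0,0,0.12],[0,0,0.133],[0,0,0.133],[0,0,0.133],[0,0,0.133]]}'
python3 -m jog '{"linear":[[0,0.015,0],[0,0.015,-0.08],[0,0.015,-0.16],[0,0.015,-0.22],[0,0.015,-0.24],[0,0.015,-0.24]],"angular":[[0,0,0],[0,0,0],[0,0,0],[0,0,0],[0,0,0],[0,0,0]]}'
python3 - <<'E'
from h import *
v=shot('wrist','w8');s=robot.read_state();print(s['tool_pos'],s['tool_rot'])
P=cloud(v);m=box(235,400,185,340)&(P[...,2]>.11)&(P[...,2]<.14);q=P[m];zt=np.median(q[:,2]);print(zt)
m=m&(v['p'].max(2)>95)
edge(v,m,zt,'case top')
E
```

```text
time_s: 21.9
tool_pos: [0.4747, -0.0877, 0.2199]
tool_rot: [-0.002, 0.706, 0.709, -0.001]
contact_force: [-0.9, -0.5, -0.3]
grip_width: 0.0595
time_s: 22.65
tool_pos: [0.4758, -0.0849, 0.1015]
tool_rot: [-0.0, 0.708, 0.707, -0.001]
contact_force: [-0.3, -0.4, -0.9]
grip_width: 0.0596
[ 0.47652445 -0.08471337  0.10230899] [4.83192264e-04 7.07442731e-01 7.06770506e-01 1.62708077e-05]
0.1119327988506747
case top circ [ 0.469  -0.1021  0.0271] rect [array([ 0.4682, -0.1039]), array([0.0061, 0.0269]), np.float64(65.4648)]
```

View pics/w8.png

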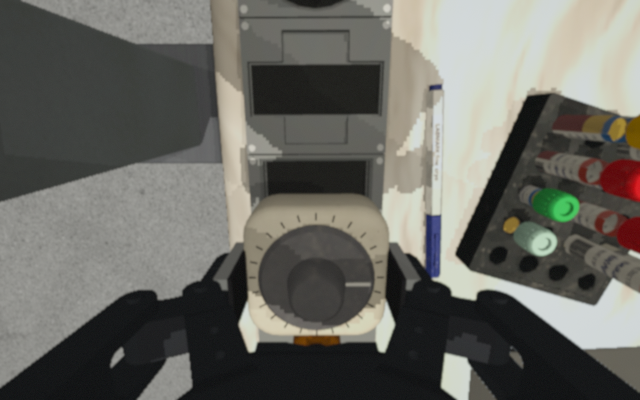

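```bash
python3 - <<'E'
from h import *
v=load('w8');g=v['p'].max(2)
print('case L/R/top',ray(v,245,265,.105).round(4),ray(v,388,265,.105).round(4),ray(v,316,194,.106).round(4),'bottom edge',ray(v,316,334,.106).round(4))
print('row180 dark cols',[int(x) for x in np.where(g[180,245:390]<60)[0][[0,-1]]+245],'col315 dark rows',[int(x) for x in np.where(g[125:192,315]<60)[0][[0,-1]]+125])
r=np.where(g[180,245:390]<60)[0]+245;c=np.where(g[125:192,315]<60)[0]+125
print('well L/R floor',ray(v,r[0],180,.011).round(4),ray(v,r[-1],180,.011).round(4),'well +y edge rim/floor',ray(v,315,c[0],.021).round(4),ray(v,315,c[0],.011).round(4))
edge(v,box(240,390,55,125)&(g<50),.015,'chan')
E
```

```text
case L/R/top [ 0.4458 -0.0815  0.105 ] [ 0.5064 -0.0816  0.105 ] [ 0.476  -0.0502  0.106 ] bottom edge [ 0.4758 -0.1152  0.106 ]
row180 dark cols [267, 368] col315 dark rows [161, 191]
well L/R floor [ 0.4418 -0.0645  0.011 ] [ 0.5119 -0.0646  0.011 ] well +y edge rim/floor [ 0.4752 -0.0498  0.021 ] [ 0.4751 -0.0513  0.011 ]
chan circ [ 0.4756 -0.0053  0.0841] rect [array([ 0.4756, -0.0053]), array([0.0287, 0.0796]), np.float64(89.8899)]
```

```bash
python3 -m jog '{"linear":[[0.001,-0.003,-0.04],[0.001,-0.003,-0.08],[0.001,-0.003,-0.11],[0.001,-0.003,-0.12],[0.001,-0.003,-0.12]],"angular":[[0,0,0],[0,0,0],[0,0,0],[0,0,0],[0,0,0]]}'
python3 -m jog '{"linear":[[0,0,-0.004],[0,0,-0.008],[0,0,-0.012],[0,0,-0.016],[0,0,-0.018],[0,0,-0.018]],"angular":[[0,0,0],[0,0,0],[0,0,0],[0,0,0],[0,0,0],[0,0,0]]}'
python3 - <<'E'
from h import *
v=shot('wrist','w9');P=cloud(v)
print('case top z',np.median(P[200:215,280:350,2]))
E
```

```text
time_s: 23.32
tool_pos: [0.477, -0.0855, 0.0421]
tool_rot: [0.0, 0.707, 0.707, 0.0]
contact_force: [-0.3, -0.4, -1.4]
grip_width: 0.0592
time_s: 24.08
tool_pos: [0.4767, -0.0853, 0.0336]
tool_rot: [-0.001, 0.707, 0.707, 0.0]
contact_force: [-1.9, 0.8, 9.4]
grip_width: 0.0592
case top z 0.03576513814511381
```

```bash
python3 -m jog '{"linear":[[0,0,0.002],[0,0,0.002],[0,0,0.002],[0,0,0.002],[0,0,0.002]],"angular":[[0,0,0],[0,0,0],[0,0,0],[0,0,0],[0,0,0]]}' -1
python3 -m jog '{"linear":[[0,0,0.05],[0,0,0.14],[0,0,0.24],[0,-0.02,0.34],[0,-0.10,0.40],[0,-0.20,0.40],[-0.02,-0.30,0.40],[-0.04,-0.37,0.40]],"angular":[[0,0,0],[0,0,0],[0,0,0],[0,0,0],[0,0,0],[0,0,0],[0,0,0.05],[0,0,0.10]]}'
python3 -m jog '{"linear":[[-0.02,-0.01,0],[-0.022,-0.014,-0.08],[-0.022,-0.014,-0.14],[-0.022,-0.014,-0.14],[-0.022,-0.014,-0.14]],"angular":[[0,0,0],[0,0,0],[0,0,0],[0,0,0],[0,0,0]]}' 0
python3 - <<'E'
from h import *
t=shot('top','t3');P=cloud(t)
m=(abs(P[...,0]-.476)<.026)&(abs(P[...,1]+.0845)<.028);k=m&(P[...,2]<.042);print('timer face z',np.median(P[k][:,2]),'dial',np.percentile(P[m][:,2],98))
v=shot('wrist','w10');s=robot.read_state();print(s['time_s'],s['tool_pos'],s['tool_rot'],s['grip_width'])
E
```

```text
time_s: 24.75
tool_pos: [0.4766, -0.0854, 0.0338]
tool_rot: [0.0, 0.707, 0.707, -0.0]
contact_force: [0.1, 0.5, -0.7]
grip_width: 0.0854
time_s: 25.75
tool_pos: [0.4558, -0.2727, 0.234]
tool_rot: [0.0, 0.669, 0.743, -0.0]
contact_force: [0.9, -0.2, 0.3]
grip_width: 0.0853
time_s: 26.38
tool_pos: [0.4464, -0.2771, 0.1648]
tool_rot: [0.001, 0.669, 0.743, 0.0]
contact_force: [0.4, 0.2, 0.7]
grip_width: 0.0424
timer face z 0.03881688784038417 dial 0.0562059767222556
26.475 [ 0.44670052 -0.27752899  0.16525218] [1.21880357e-03 6.68874648e-01 7.43373980e-01 5.88025229e-04] 0.04250322199028874
```

View pics/w10.png

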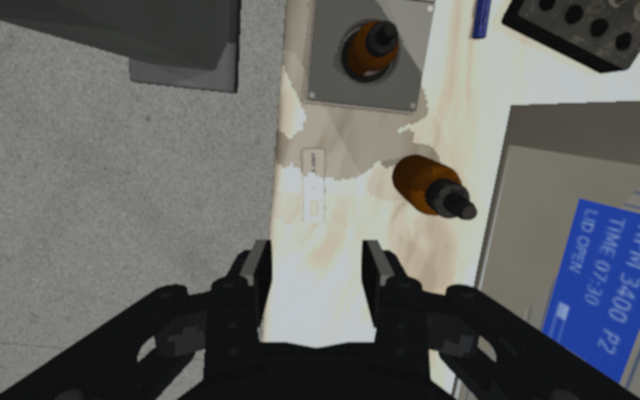

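The timer is seated: its dial top is at 56 mm against 55 expected. The view shows the cartridge at (313,185), aligned with the jaws.

```bash
python3 - <<'E'
from h import *
v=load('w10');P=cloud(v)
for t in (.004,.005,.006): edge(v,box(290,340,135,235)&(P[...,2]>t)&(P[...,2]<.02),.008,f'cart {t}')
z=.1629
for n,b in (('L',box(200,290,235,330)),('R',box(345,430,235,330))):
    q=P[b&(abs(P[...,1]+.278)<.02)&(abs(P[...,2]-z)<.05)&(v['p'].max(2)<90)];print(n,np.percentile(q[:,2]-z,[.2,.5,2,5]).round(4))
E
```

```text
cart 0.004 circ [ 0.4446 -0.2777  0.072 ] rect [array([ 0.4444, -0.2776]), array([0.0196, 0.0702]), np.float64(6.385)]
cart 0.005 circ [ 0.4446 -0.2777  0.072 ] rect [array([ 0.4444, -0.2776]), array([0.0196, 0.0702]), np.float64(6.385)]
cart 0.006 circ [ 0.4446 -0.2778  0.0717] rect [array([ 0.4444, -0.2776]), array([0.0196, 0.0701]), np.float64(6.3853)]
L [-0.0078 -0.0072 -0.0055 -0.0025]
R [-0.0083 -0.0075 -0.0051 -0.0022]
```

```bash
python3 -m jog '{"linear":[[-0.002,0,-0.08],[-0.002,0,-0.16],[-0.002,0,-0.22],[-0.002,0,-0.26],[-0.002,0,-0.28],[-0.002,0,-0.293],[-0.002,0,-0.293]],"angular":[[0,0,0.006],[0,0,0.006],[0,0,0.006],[0,0,0.006],[0,0,0.006],[0,0,0.006],[0,0,0.006]]}' 0.2
python3 -m jog '{"linear":[[0,0,0],[0,0,0],[0,0,0],[0,0,0]],"angular":[[0,0,0],[0,0,0],[0,0,0],[0,0,0]]}' 1 25
python3 -m jog '{"linear":[[0,0,0.01],[0,0,0.04],[0,0,0.12],[0,0,0.22],[0,0,0.32],[0,0,0.35],[0,0,0.35]],"angular":[[0,0,0],[0,0,0],[0,0,0],[0,0,0],[0,0,0],[0,0,0],[0,0,0]]}'
python3 - <<'E'
from h import *
v=shot('wrist','w11')
E
```

```text
time_s: 27.35
tool_pos: [0.445, -0.2775, 0.0177]
tool_rot: [0.0, 0.667, 0.745, 0.0]
contact_force: [-0.5, 0.2, -0.0]
grip_width: 0.0339
time_s: 27.85
tool_pos: [0.4453, -0.2778, 0.0181]
tool_rot: [0.001, 0.667, 0.745, 0.0]
contact_force: [0.4, 0.8, 6.6]
grip_width: 0.0189
time_s: 28.72
tool_pos: [0.445, -0.2773, 0.1931]
tool_rot: [0.001, 0.667, 0.745, 0.001]
contact_force: [-0.7, -0.5, -0.8]
grip_width: 0.019
```

View pics/w11.png

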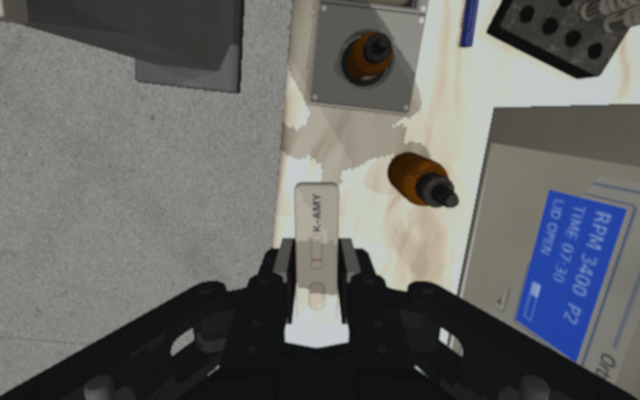

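The cartridge is held level and lengthwise along the jaws' width. I carry it over the channel and turn the jaws to y.

```bash
python3 -m jog '{"linear":[[0.01,0.06,0],[0.02,0.14,0],[0.03,0.22,0],[0.04,0.30,0],[0.05,0.38,0],[0.06,0.46,0],[0.062,0.52,0],[0.062,0.545,0]],"angular":[[0,0,0.10],[0,0,0.20],[0,0,0.30],[0,0,0.40],[0,0,0.50],[0,0,0.60],[0,0,0.70],[0,0,0.80]]}'
python3 -m jog '{"linear":[[0,0,0],[0,0,-0.02],[0,0,-0.08],[0,0,-0.16],[0,0,-0.20],[0,0,-0.20],[0,0,-0.20]],"angular":[[0,0,0.14],[0,0,0.28],[0,0,0.42],[0,0,0.54],[0,0,0.594],[0,0,0.594],[0,0,0.594]]}'
python3 - <<'E'
from h import *
v=shot('wrist','w12');s=robot.read_state();print(s['time_s'],s['tool_pos'],s['tool_rot'],s['q'])
E
```

```text
time_s: 29.78
tool_pos: [0.4747, -0.0028, 0.1911]
tool_rot: [-0.001, 0.302, 0.953, -0.001]
contact_force: [-0.5, 0.2, -0.2]
grip_width: 0.0193
time_s: 30.65
tool_pos: [0.4759, -0.0051, 0.0927]
tool_rot: [0.0, 0.0, 1.0, -0.0]
contact_force: [-0.1, 0.2, 1.1]
grip_width: 0.019
30.7 [ 0.47631589 -0.00496841  0.09304704] [6.70432200e-04 2.10855283e-04 9.99999748e-01 1.03516636e-04] [-0.58182539  0.33129575  0.5921298   2.11143324 -0.26454119  0.7684505
  1.74717791]
```

View pics/w12.png

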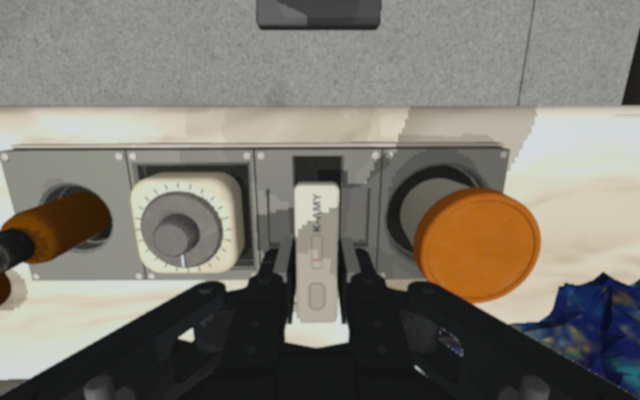

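```bash
python3 - <<'E'
from h import *
v=load('w12');P=cloud(v);g=v['p'].max(2);z=.0914
print('cart cols at row 230',[ray(v,c,230,.0829).round(4)[:2] for c in (295,340)],'end',ray(v,317,182,.0829).round(4))
r=np.where(g[165,285:350]<60)[0]+285;c=np.where(g[148:182,317]<60)[0]+148
print('chan cols',r[0],r[-1],ray(v,r[0],165,.015).round(4),ray(v,r[-1],165,.015).round(4),'end',c[0],ray(v,317,c[0],.015).round(4),ray(v,317,c[0],.021).round(4))
h=(g<90)&(P[...,2]>z-.01)&(P[...,2]<z+.2)&(abs(P[...,0]-.476)<.05)
for a in (.02,.025,.03,.035,.04,.05,.06):
    for s in(1,-1):
        q=P[h&(s*(P[...,1]+.005)>a)];q=q[q[:,2]>.09];print(a,s,len(q),np.percentile(q[:,2]-z,[.5,2,10]).round(3) if len(q) else '')
E
```

```text
cart cols at row 230 [array([ 0.4607, -0.0162]), array([0.4608, 0.0043])] end [ 0.4384 -0.0062  0.0829]
chan cols 295 340 [ 0.4419 -0.0203  0.015 ] [0.442  0.0088 0.015 ] end 157 [ 0.4368 -0.0061  0.015 ] [ 0.436  -0.0061  0.021 ]
0.02 1 14906 [0.015 0.033 0.041]
0.02 -1 15876 [0.006 0.03  0.04 ]
0.025 1 14291 [0.031 0.035 0.041]
0.025 -1 14386 [0.03  0.035 0.041]
0.03 1 13270 [0.034 0.037 0.042]
0.03 -1 13725 [0.032 0.036 0.041]
0.035 1 11365 [0.036 0.039 0.046]
0.035 -1 12308 [0.035 0.038 0.043]
0.04 1 8384 [0.039 0.042 0.052]
0.04 -1 10251 [0.037 0.04  0.048]
0.05 1 2574 [0.055 0.057 0.062]
0.05 -1 3580 [0.051 0.054 0.06 ]
0.06 1 152 [0.071 0.071 0.072]
0.06 -1 536 [0.066 0.067 0.07 ]
```

```bash
python3 -m jog '{"linear":[[0.005,0,-0.03],[0.005,0,-0.06],[0.005,0,-0.085],[0.005,0,-0.10],[0.005,0,-0.10]],"angular":[[0,0,0],[0,0,0],[0,0,0],[0,0,0],[0,0,0]]}'
python3 -m jog '{"linear":[[0,0,-0.004],[0,0,-0.008],[0,0,-0.012],[0,0,-0.016],[0,0,-0.020],[0,0,-0.020]],"angular":[[0,0,0],[0,0,0],[0,0,0],[0,0,0],[0,0,0],[0,0,0]]}'
```

```text
time_s: 31.32
tool_pos: [0.4776, -0.005, 0.0416]
tool_rot: [-0.001, 0.0, 1.0, -0.0]
contact_force: [-0.3, 0.4, 0.0]
grip_width: 0.0192
time_s: 32.08
tool_pos: [0.4782, -0.0048, 0.0331]
tool_rot: [-0.0, 0.0, 1.0, 0.0]
contact_force: [-3.1, 0.3, 9.5]
grip_width: 0.0192
```

```bash
python3 -m jog '{"linear":[[0,0,0.002],[0,0,0.002]],"angular":[[0,0,0],[0,0,0]]}'
python3 -m jog '{"linear":[[0,0,0],[0,0,0],[0,0,0],[0,0,0]],"angular":[[0,0,0],[0,0,0],[0,0,0],[0,0,0]]}' 0.35
python3 -m jog '{"linear":[[0,0,0.01],[0,0,0.03],[0,0,0.08],[0,0,0.16],[0,0,0.26],[0,0,0.36],[-0.04,-0.05,0.42],[-0.08,-0.12,0.42]],"angular":[[0,0,0],[0,0,0],[0,0,0],[0,0,0],[0,0,0],[0,0,0],[0,0,0],[0,0,0]]}'
python3 -m jog '{"linear":[[0,-0.10,0],[0,-0.20,0],[0,-0.30,0],[0,-0.30,0],[0,-0.30,0]],"angular":[[0,0,0],[0,0,0],[0,0,0],[0,0,0],[0,0,0]]}'
python3 - <<'E'
from h import *
t=shot('top','t4');P=cloud(t);s=shot('scene','s3')
for n,x,y,r in (('cup',.476,.0735,.02),('cart',.476,-.0055,.008),('timer',.476,-.0845,.02),('bottle',.478,-.1635,.014)):
    m=(abs(P[...,0]-x)<r)&(abs(P[...,1]-y)<r)&(P[...,2]<.2);print(n,np.percentile(P[m][:,2],[5,50,98]).round(4))
a=cv2.resize(t['p'][155:230,150:330],(760,317),interpolation=cv2.INTER_CUBIC);b=cv2.resize(s['p'][150:220,200:390],(760,280),interpolation=cv2.INTER_CUBIC)
cv2.imwrite('pics/fin.png',np.vstack([a,b])[...,::-1]);print(robot.read_state()['time_s'])
E
```

```text
time_s: 32.33
tool_pos: [0.4782, -0.0048, 0.0333]
tool_rot: [0.0, -0.0, 1.0, 0.0]
contact_force: [0.0, -0.0, 0.5]
grip_width: 0.019
time_s: 32.83
tool_pos: [0.4782, -0.0048, 0.0333]
tool_rot: [0.0, -0.0, 1.0, 0.0]
contact_force: [1.2, 0.5, -1.3]
grip_width: 0.0276
time_s: 33.83
tool_pos: [0.4397, -0.0653, 0.2464]
tool_rot: [0.003, -0.001, 1.0, 0.001]
contact_force: [0.3, -0.8, -0.7]
grip_width: 0.0276
time_s: 34.45
tool_pos: [0.438, -0.2144, 0.2435]
tool_rot: [0.0, 0.0, 1.0, 0.0]
contact_force: [0.6, 0.0, -0.1]
grip_width: 0.028
cup [0.0204 0.0711 0.0741]
cart [0.0226 0.0241 0.0287]Traceback (most recent call last):
  File "<stdin>", line 4, in <module>
    return _quantile_unchecked(
        a, q, axis, out, overwrite_input, method, keepdims, weights)
    return _ureduce(a,
                    func=_quantile_ureduce_func,
    ...<5 lines>...
                    overwrite_input=overwrite_input,
                    method=method)
    r = func(a, **kwargs)
    result = _quantile(arr,
                       quantiles=q,
    ...<2 lines>...
                       out=out,
                       weights=wgt)
    slices_having_nans = np.isnan(arr[-1, ...])
                                  ~~~^^^^^^^^^
IndexError: index -1 is out of bounds for axis 0 with size 0
```

I move the arm clear of the top view and make the last visual check.

```bash
python3 -m jog '{"linear":[[0,-0.10,0],[0,-0.20,0],[0,-0.30,0],[0,-0.40,0],[0,-0.50,0],[0,-0.50,0],[0,-0.50,0]],"angular":[[0,0,0],[0,0,0],[0,0,0],[0,0,0],[0,0,0],[0,0,0],[0,0,0]]}'
python3 - <<'E'
from h import *
t=shot('top','t5');P=cloud(t);s=shot('scene','s4')
for n,x,y,r in (('cup',.476,.0735,.02),('cart',.476,-.0055,.008),('timer',.476,-.0845,.02),('bottle',.478,-.1635,.014)):
    m=(abs(P[...,0]-x)<r)&(abs(P[...,1]-y)<r)&(P[...,2]<.2)&(P[...,2]>-.1);print(n,m.sum(),np.percentile(P[m][:,2],[5,50,98]).round(4) if m.any() else '')
o=load('top0')
for n,a in (('marker',(158,176,205,268)),('meter',(180,222,433,463))):
    print(n,'max change',np.abs(t['p'][a[0]:a[1],a[2]:a[3]].astype(int)-o['p'][a[0]:a[1],a[2]:a[3]]).mean().round(2))
a=cv2.resize(t['p'][155:230,150:330],(760,317),interpolation=cv2.INTER_CUBIC);b=cv2.resize(s['p'][150:220,200:390],(760,280),interpolation=cv2.INTER_CUBIC)
cv2.imwrite('pics/fin.png',np.vstack([a,b])[...,::-1]);print(robot.read_state()['time_s'])
E
```

```text
time_s: 35.42
tool_pos: [0.4391, -0.4631, 0.2429]
tool_rot: [0.0, -0.001, 1.0, 0.001]
contact_force: [0.5, 1.2, -0.4]
grip_width: 0.0279
cup 302 [0.018  0.0707 0.074 ]
cart 37 [0.0218 0.0242 0.0275]
timer 258 [0.0388 0.0437 0.0572]
bottle 120 [0.0222 0.0619 0.0976]
marker max change 0.52
meter max change 38.28
35.525
```

View pics/fin.png

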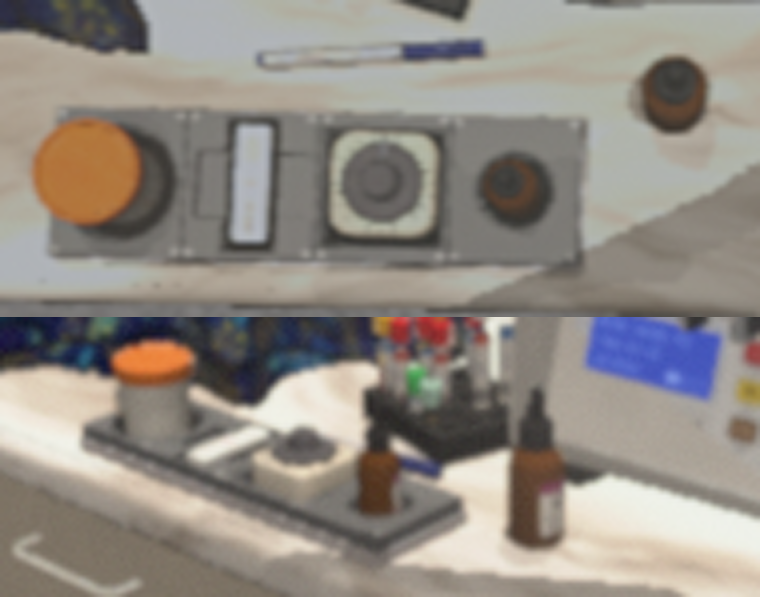

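All four sit in their nests. The meter difference is probably the arm in the way, so I check it against the earlier frame with the arm clear, then sign off.

```bash
python3 - <<'E'
from h import *
a,b=load('top0'),load('t4');print(np.abs(a['p'][180:222,433:463].astype(int)-b['p'][180:222,433:463]).mean())
a,b=load('scene0'),load('s4');print(np.abs(a['p'][238:272,428:462].astype(int)-b['p'][238:272,428:462]).mean())
print(robot.sign_off())
E
```

```text
1.8497354497354497
1.1903114186851211
the job is handed in; nothing more can be done
None
```

I placed the specimen cup, the 90 mm dropper bottle, the timer and the cartridge in their nests in that order, let them go, and handed the job in at about 35.5 s. The 118 mm look-alike bottle stayed where it was.

- **Seating:** In the last top view, each item's height matched fully down on its nest floor to within about 2 mm:

| Item | Measured top | Expected |
|---|---|---|
| Cup lid | 71 mm | 71 mm |
| Bottle | 97–98 mm | 97 mm |
| Timer dial | about 56–57 mm | 55 mm |
| Cartridge | 24 mm | 23 mm |

- **Upright and set down:** The cup and bottle were upright in every view I took. I lowered each item slowly onto its nest floor. The highest contact force I read was about 15 N.
- **Bystanders:** The marker and the meter showed no visible change. One meter check disagreed because the arm was most likely blocking the top camera. An earlier top frame with the arm clear and the final scene view both showed it unmoved.
- **At hand-in:** The arm was about 24 cm above the worktop, touching nothing.

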